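# Stand the lab tablet up on its easel

### The job

The lab tablet is lying face down, propped on the cooling bar in front of the metal easel. Stand it up on its lower edge so that it leans back flat against the easel, screen facing out, its lower edge on the bench right at the foot of the easel, centred and square to it. Ease it back gently rather than letting it fall, do not shove the easel away, and leave the other things on the bench where they are.

Things in the scene. Friction and masses are not known exactly. Their poses are not given: they have to be found in the camera images.
- tablet: Tablet in a grey case with dark rubber corners: slab 180 long x 130 wide x 14 mm thick, about 0.4 kg. Origin at its centre; x along the length towards the lower edge (the one to stand it on), y across, z out of its plain back; the dark screen is the -z face. At first it lies screen down, sloping up about 23 degrees away from the easel.
- tablet_top (a point): Middle of the tablet's upper edge (90 mm from the centre along -x, mid-thickness). At first this edge is raised: it overhangs the cooling bar by about 45 mm, free underneath, some 70 mm above the bench.
- tablet_foot (a point): Middle of the tablet's lower edge on the back side (90 mm along +x and 7 mm along +z from the centre). At first it lies on the bench some 10 to 45 mm short of the easel's foot; it should end at that foot line.
- easel: Loose aluminium easel, 1.6 kg, 150 mm wide: flat front panel 110 mm long leaning back 20 degrees (top 106 mm high), struts and a base plate to 123 mm behind. Origin on the bench in the middle of the front face's foot line; x level, from the front into the easel (the panel leans to +x), y along the foot line, z up. A leaning tablet stands out 60 mm above the panel.
- cooling_bar: Loose steel bar 25 x 110 x 41 mm high, 0.6 kg, that props the tablet; its length runs along its y, origin at the centre of its underside. Its top edge nearest the easel carries the tablet. It may be moved.
- bottle_a: Capped bottle, 68 mm diameter, 170 mm high, bystander; origin at the centre of its underside.
- bottle_b: Capped bottle, 60 mm diameter, 130 mm high, bystander; origin at the centre of its underside.
- tube_rack: Tube rack 90 x 200 mm, 91 mm high with tubes, bystander; origin at the centre of its underside.
- mouse: Computer mouse 98 x 58 x 34 mm, bystander beside the tablet; origin at the centre of its underside.
- tip_box: Closed pipette-tip box 117 x 82 x 63 mm, bystander beside the tablet; origin at the centre of its underside.
- beaker: Open white cup, 66 mm diameter, 85 mm high, bystander behind and beside the easel; origin at the centre of its underside.
- jar: Amber jar, 56 mm diameter, 75 mm high, bystander behind and beside the easel; origin at the centre of its underside.
Things that resemble listed ones, but are neither listed nor needed, are in the scene too. What is shaped like the easel but blue, orange or yellow is not meant.

How it is judged:
At the end, for the whole second after the job is handed in: The tablet rests, screen out, on its lower edge (under 12 mm high, within 14 mm in front of the easel's foot line, 22 mm of its middle), its back on the upright easel: slope within 5 degrees of the panel's 20, square within 8 degrees, touching it, at rest (x of tablet_foot in the frame of easel between -0.014 and 0.01 m and height (world z) of tablet_foot below 0.012 m and y of tablet_foot in the frame of easel between -0.022 and 0.022 m and angle between tablet's own z axis and vertical between 1.81 and 2.01 rad and angle between the y axis of tablet and the y axis of easel, either way round below 0.14 rad and angle between easel's own z axis and vertical below 0.05 rad and contact force between tablet and easel above 0.2 N and linear speed of tablet below 0.02 m/s and angular speed of tablet below 0.1 rad/s).
It fails at once if the tablet is dropped or slammed (it turns faster than 1.8 rad/s) (angular speed of tablet above 1.8 rad/s).
It fails at once if the easel is shoved more than 25 mm (distance of easel from where it was at the start of the episode above 0.025 m).
It fails at once if a bystander is moved more than 30 mm (distance of any of bottle_a, bottle_b, tube_rack, mouse, tip_box, beaker, jar from where it was at the start of the episode above 0.03 m).
It also fails if it takes over 51 s, if anything falls off the work surface, if the arm or the gripper's body presses on something with over 40 N, if the wrist force passes 120 N, or if a joint passes its speed limit or range.

### The arm

A 6-joint arm with a two-finger parallel gripper is mounted at the origin on the work surface. World frame = base frame: x ahead of the robot, y to its left, z up, the work surface at z = 0. Lengths are in m, angles in rad, forces in N, time in s.
With the tool pointing down it reaches from about 0.35 to 0.975 m from the base axis. Payload 4.9 kg.
Tool frame: the origin (TCP) lies at the very end of the fingers, on their centre line; the grasp point (between the pads) lies 19 mm behind it; z points along the fingers, y is the line along which they close (so a half turn about z gives the same grasp; the last joint's range is limited). The gripper opens to 85 mm and grips with 20 to 120 N. Pads are 22 mm wide; open, the fingers measure 114 mm over their backs; the gripper's body (76 mm by 85 mm) begins 54 mm behind the grasp point. The pads swing forward as they close: fully open they stand 13 mm farther back than shut.
Start: joints at [1.17, 0.053, 1.613, -0, 1.476, -0.119], TCP at [0.174, 0.6, 0.231] pointing down, gripper open.
Joint ranges: [-3.01, 3.01], [-1.01, 2.22], [0.06, 2.58], [-1.02, 4.17], [0.09, 2.62], [-3.14, 3.14]. Speed limits (rad/s): [2.57, 2.57, 3.14, 3.14, 3.14, 3.14].

### API

Orientations are given as a unit quaternion [w, x, y, z].
In Python, from plant import monitor, vision, manip gives the robot as it stands. The module is installed in compiled form; this text tells all that it offers.
- The arm moves only by the tool arm_command, never from a script. Its argument "rows" is a list of rows, each a list of 3 entries, a list of its own where there are three numbers: the finger opening in mm, from 0 to 85.4, then the shift along the world's x, y, z in units of 30 cm (1.0 is 30 cm), then the turn, a rotation vector about the world's x, y, z in units of pi/2 rad (1.0 is pi/2 rad). In form: [[claw, [x, y, z], [wx, wy, wz]], ...]. A call has 1 to 12 rows; each row is the pose to reach, as a shift and turn from the pose commanded when the call began; what a row does not reach only later rows make up. A row lasts 1/12 s, in which the tool goes at most 41.7 mm and 7.16 degrees, less where a joint would pass 70% of its speed; a pose out of reach is approached as far as the arm can. A call with a number of a shift or a turn outside -1 to 1 is refused whole. A call with a gripper value outside its range is refused whole. The fingers move at their own pace and stop on an object; the grip force is fixed at half the most. Time passes only in rows, so rows that repeat a pose let the fingers close. It gives the time, the measured TCP pose, the force, the opening and the grip force at its end, in the units of the state.
- monitor.state(): the state, without advancing time (a new reading comes with each control period).
- vision.grab_frame(name): name is "scene" or "top" or "wrist"; returns a dict with "color" (384x512x3 uint8, red, green, blue), "z_map" (384x512 float32, m along the optical axis (not along the pixel's ray), 0 where there is no reading), "mtx" (3x3 intrinsics, pixels), "R" (3x3) and "t" (3): a world point X has camera coordinates R X + t. Camera axes: x right, y down, z forward; pixel columns grow to the right and rows downward; lengths in m; the calibration is good to about 2 mm. The wrist camera is an equidistant fisheye: a pixel r from the principal point sees the ray r / f radians off the axis. A picture is of the moment at which its call begins.
- manip.job_done(): hands the job in; it is judged then, once.
The state is a dict: "time": time; "joint_pos": joint angles; "joint_vel": joint speeds; "joint_efforts": joint torques, N m; "tool_pos": TCP position; "tool_rot": TCP orientation; "contact_force": force on the tool from outside, world axes, zero at the start; "ft_torque": the same for the moment, N m; "gripper_width": opening from 0.0 (shut) to 1.0 (fully open); "grasp_force": force on a finger pad.
Only numpy, scipy, OpenCV 4.12 (cv2) and the standard library are available. Lean on these libraries where they do the work, as an engineer would, in place of code of your own. Each camera call takes 0.05 s, during which the arm holds its last target. There are 200 camera calls.

## Working session

There is one attempt and no reset: what is moved stays moved. The work goes in short steps, Python scripts to look and compute and a tool call to move; the robot and the scene stay as the last step left them, time stands still between calls to the robot, and variables do not carry over. Pictures are saved under pics/ and viewed, at most 12 in all, crops included, and the job is handed in when it is done.

Besides the shell and the picture viewer there is one more tool, called after "Call:" by a JSON object that holds its "op" and its "data". arm_command: Moves the arm, as the interface text tells. Shifts and turns lie within -1 to 1; 1 stands for 30 cm of shift or pi/2 rad of turn. Its arguments: {"type":"object","properties":{"rows":{"type":"array"}},"required":["rows"]}

```bash
mkdir -p pics
cat > h.py <<'E'
import numpy as np, cv2
from plant import monitor, vision, manip
def cloud(f):
    z=f["z_map"]; K=f["mtx"]; v,u=np.indices(z.shape)
    c=np.stack([(u-K[0,2])/K[0,0]*z,(v-K[1,2])/K[1,1]*z,z],-1)
    P=(c-f["t"])@f["R"]; P[z==0]=np.nan
    return P
def save(n,im,s=1):
    cv2.imwrite(f"pics/{n}.png",cv2.resize(im[...,::-1],None,fx=s,fy=s,interpolation=cv2.INTER_CUBIC))
E
python3 - <<'E'
from h import *
a=vision.grab_frame("scene");b=vision.grab_frame("top")
np.savez("f0.npz",**{"s_"+k:a[k] for k in a},**{"t_"+k:b[k] for k in b})
save("both",np.vstack([a["color"],b["color"]]),0.78)
s=monitor.state();print(s["time"],s["tool_pos"],s["tool_rot"],s["contact_force"])
for f in(a,b): print(f["mtx"],f["R"],f["t"])
E
```

```text
0.1 [0.17359547 0.59980614 0.23017812] [-2.20184107e-04  1.40455936e-01  9.90086491e-01 -9.06485861e-04] [-0.70304557 -0.03160454  0.13968343]
[[431.60566843   0.         257.3916883 ]
 [  0.         431.60566843 189.78781201]
 [  0.           0.           1.        ]] [[-0.11576609  0.99310184 -0.01862648]
 [ 0.53331891  0.04632706 -0.84464474]
 [-0.83795534 -0.10771508 -0.5350031 ]] [ 0.06534358 -0.2355371   1.55907295]
[[421.11549691   0.         253.1631159 ]
 [  0.         421.11549691 182.14796268]
 [  0.           0.           1.        ]] [[ 0.0102679  -0.99973341  0.02068046]
 [-0.98076583 -0.0141002  -0.19467813]
 [ 0.19491783 -0.01828376 -0.98064914]] [-0.00780254  0.56693736  0.87258556]
```

View pics/both.png

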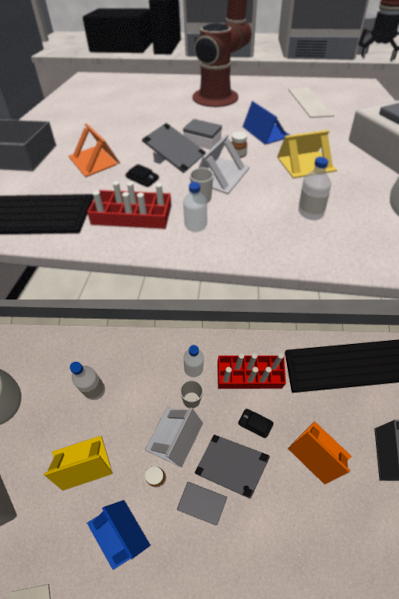

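The top half (scene view) and bottom half (top view) show four easel shapes. In top-image pixels these are grey metal at about (222,175), yellow at (100,208), blue at (152,300) and orange at (410,195). Only the grey one is bare metal and stands at the tablet's low edge (tablet about (297,211)), so that is the one meant. I'll confirm it with a crop.

Run:
```python
from h import *
d=np.load("f0.npz");b={k[2:]:d[k] for k in d if k[0]=="t"}
save("crop",b["color"][90:300,170:370],3.0*0.95)
P=cloud(b)
for (u,v) in [(222,160),(222,175),(210,190),(245,190),(265,200),(297,211),(320,190),(330,215),(310,235),(260,260),(328,156)]:
    print(u,v,P[v,u].round(3))
```

```text
222 160 [0.628 0.072 0.01 ]
222 175 [0.593 0.071 0.007]
210 190 [0.545 0.092 0.073]
245 190 [0.558 0.017 0.005]
265 200 [ 0.533 -0.029  0.018]
297 211 [ 0.505 -0.098  0.049]
320 190 [ 0.551 -0.148  0.059]
330 215 [ 0.494 -0.164  0.079]
310 235 [ 0.452 -0.122  0.07 ]
260 260 [ 0.398 -0.017  0.065]
328 156 [ 0.634 -0.172  0.036]
```

View pics/crop.png

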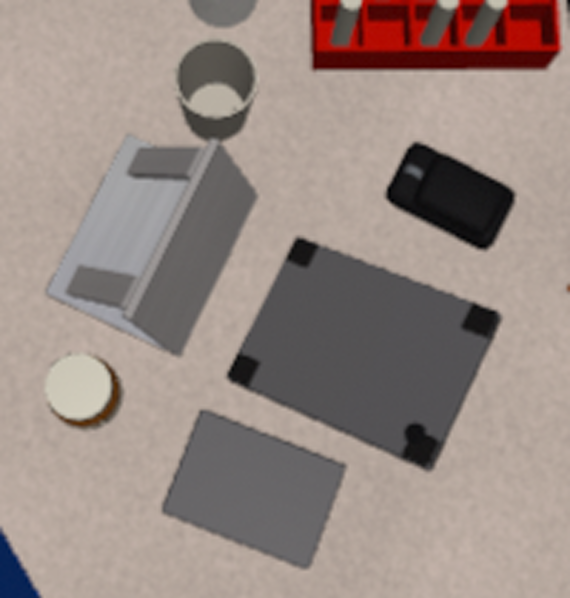

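The crop shows the grey easel at crop (190,240), with its front facing the tablet at (365,350). The tablet's low edge runs (300,238)-(228,378), its raised edge runs (500,315)-(430,470), and the tip box is at (255,490). It is the metal easel. Now I'll measure it.

```bash
cat >> h.py <<'E'
def ray(f,uv):
    K=f["mtx"];d=np.array([(uv[0]-K[0,2])/K[0,0],(uv[1]-K[1,2])/K[1,1],1])@f["R"]
    return -f["R"].T@f["t"],d
def hit(f,uv,n,c):  # n.X=c
    o,d=ray(f,uv); return o+d*(c-n@o)/(n@d)
def plane(f,poly):
    m=np.zeros(f["z_map"].shape,np.uint8);cv2.fillPoly(m,[np.array(poly,np.int32)],1)
    p=cloud(f)[m>0];p=p[~np.isnan(p[:,0])]
    for _ in range(4):
        c=p.mean(0);n=np.linalg.svd(p-c,full_matrices=False)[2][2];r=abs((p-c)@n);p=p[r<max(2.5*r.std(),.002)]
    n*=np.sign(n[2]); return n,n@c,r.std(),p
E
python3 - <<'E'
from h import *
d=np.load("f0.npz");b={k[2:]:d[k] for k in d if k[0]=="t"}
C=lambda L:[(x/2.85+170,y/2.85+90) for x,y in L]
L=C([(300,238),(228,378),(430,470),(500,315)])
cen=np.mean(L,0)
n,c,s,_=plane(b,[tuple(cen+(np.array(q)-cen)*.85) for q in L]);print("tab n",n,s,"tilt",np.degrees(np.arccos(n[2])))
X=[hit(b,q,n,c) for q in L];print(np.round(X,4));
print([np.linalg.norm(X[i]-X[(i+1)%4]).round(4) for i in range(4)])
E=C([(257,195),(183,355),(125,315),(215,140)])
cen=np.mean(E,0)
n2,c2,s2,_=plane(b,[tuple(cen+(np.array(q)-cen)*.7) for q in E]);print("easel n",n2,s2,90-np.degrees(np.arccos(n2[2])))
print(np.round([hit(b,q,n2,c2) for q in E],4)); print(np.round([hit(b,q,np.array([0,0,1.]),0) for q in E[:2]],4))
# bench check
P=cloud(b);print("bench",P[280,330],P[130,290])
# side things: heights around
for nm,q in dict(tip=[(205,410),(345,465),(308,568),(163,512)]).items():
    print(nm,np.round([hit(b,w,np.array([0,0,1.]),.063) for w in C(q)],3))
print("mouse",np.round([hit(b,w,np.array([0,0,1.]),.02) for w in C([(418,143),(514,195),(485,248),(388,195)])],3))
print("beaker",hit(b,C([(216,80)])[0],np.array([0,0,1.]),.085),"jar",hit(b,C([(78,388)])[0],np.array([0,0,1.]),.075))
# scene camera view of tablet
a={k[2:]:d[k] for k in d if k[0]=="s"}
save("scrop",a["color"][140:260,170:330],4)
E
```

```text
tab n [0.17238464 0.34675255 0.9219795 ] 0.0005444234212136412 tilt 22.782790653498243
[[ 0.596  -0.0525  0.0159]
 [ 0.4816  0.0046  0.0158]
 [ 0.4097 -0.1421  0.0845]
 [ 0.5244 -0.1971  0.0837]]
[np.float64(0.1278), np.float64(0.1773), np.float64(0.1272), np.float64(0.1751)]
easel n [-0.39451933 -0.85266629  0.34251233] 0.00039720656891534733 20.030012898203353
[[ 0.6336 -0.0176  0.0076]
 [ 0.5013  0.041   0.001 ]
 [ 0.5158  0.0801  0.1151]
 [ 0.6482  0.0175  0.1118]]
[[ 0.6356 -0.0179  0.    ]
 [ 0.5014  0.041   0.    ]]
bench [ 0.35671222 -0.17611802  0.00278038] [ 0.70674584 -0.08897153  0.0011226 ]
tip [[ 0.453  0.022  0.063]
 [ 0.413 -0.083  0.063]
 [ 0.339 -0.055  0.063]
 [ 0.378  0.052  0.063]]
mouse [[ 0.677 -0.149  0.02 ]
 [ 0.634 -0.227  0.02 ]
 [ 0.589 -0.202  0.02 ]
 [ 0.632 -0.124  0.02 ]]
beaker [0.70463872 0.01741369 0.085     ] jar [0.46692058 0.11621704 0.075     ]
```

View pics/scrop.png

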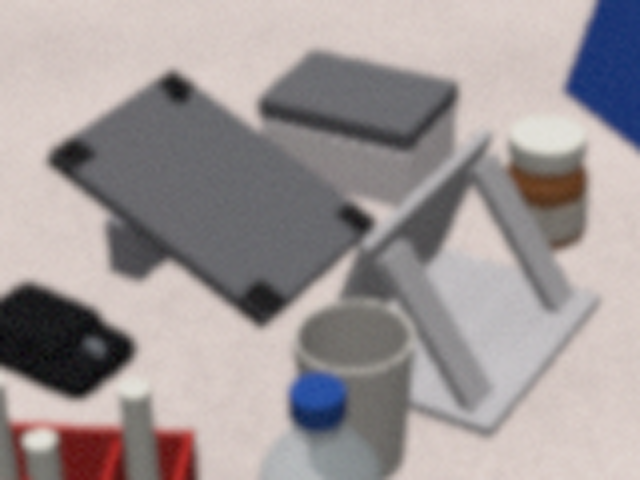

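The scene view shows the tablet's raised end at (110,120), propped on the bar at (135,245). The mouse is at (60,340), and the beaker stands beside the easel at (355,370). Slopes of 22.8° and 20.0° match the given values. The plan is to grip the raised edge across its thickness from the front with the tool along the tablet, then swing it up and over. First I'll move across, high up.

Call:
{"op": "arm_command", "data": {"rows": [[40, [0.2, -0.25, 0.2], [0, 0, 0]], [40, [0.2, -0.25, 0.3], [0, 0, 0]], [40, [0.3, -0.5, 0.5], [0, 0, 0]], [40, [0.5, -0.8, 0.5], [0, 0, 0]], [40, [0.6, -1, 0.5], [0, 0, -0.11]], [40, [0.6, -1, 0.5], [0, 0, -0.11]], [40, [0.6, -1, 0.5], [0, 0, -0.11]], [40, [0.6, -1, 0.5], [0, 0, -0.11]], [40, [0.6, -1, 0.5], [0, 0, -0.11]], [40, [0.6, -1, 0.5], [0, 0, -0.11]], [40, [0.6, -1, 0.5], [0, 0, -0.11]]]}}

```text
time: 1.02
tool_pos: [0.3554, 0.298, 0.3825]
tool_rot: [0.001, 0.228, 0.974, 0.001]
contact_force: [-0.2, -0.1, -0.2]
gripper_width: 0.467
grasp_force: 0.0
```

Call:
{"op": "arm_command", "data": {"rows": [[40, [0.1, -1, 0], [0, 0, 0]], [40, [0.1, -1, 0], [0, 0, 0]], [40, [0.1, -1, 0], [0, 0, 0]], [40, [0.1, -1, 0], [0, 0, 0]], [40, [0.1, -1, 0], [0, 0, 0]], [40, [0.1, -1, 0], [0, 0, 0]], [40, [0.1, -1, 0], [0, 0, 0]], [40, [0.1, -1, 0], [0, 0, 0]], [40, [0.1, -1, 0], [0, 0, 0]], [40, [0.1, -1, 0], [0, 0, 0]], [40, [0.1, -1, 0], [0, 0, 0]]]}}

```text
time: 1.93
tool_pos: [0.3838, 0.0015, 0.3809]
tool_rot: [-0.0, 0.224, 0.974, 0.0]
contact_force: [-0.1, 0.2, -0.1]
gripper_width: 0.472
grasp_force: 0.0
```

Run:
```python
from h import *
s=monitor.state();print(s["time"],s["tool_pos"],s["tool_rot"],s["joint_pos"],s["contact_force"],s["gripper_width"])
```

```text
1.9333 [0.38375797 0.00154317 0.38091705] [-4.21961739e-04  2.24418258e-01  9.74492780e-01  2.97230637e-04] [-1.91016880e-01 -5.89073672e-01  1.89404691e+00  6.46755385e-04
  1.83744176e+00 -1.30895093e+00] [-0.08950988  0.17666009 -0.13509297] 0.472157827235873
```

Call:
{"op": "arm_command", "data": {"rows": [[40, [0.0, -0.9, -0.2], [0, 0, 0]], [40, [0.0, -0.9, -0.2], [0, 0, 0]], [40, [0.0, -0.9, -0.2], [0, 0, 0]], [40, [0.0, -0.9, -0.2], [0.1, -0.05, 0]], [40, [0.0, -0.9, -0.2], [0.2, -0.1, 0]], [40, [0.0, -0.9, -0.2], [0.3, -0.15, 0]], [40, [0.0, -0.9, -0.2], [0.3, -0.15, 0]], [40, [0.0, -0.9, -0.2], [0.3, -0.15, 0]], [40, [0.0, -0.9, -0.2], [0.3, -0.15, 0]], [40, [0.0, -0.9, -0.2], [0.3, -0.15, 0]], [40, [0.0, -0.9, -0.2], [0.3, -0.15, 0]]]}}

```text
time: 2.85
tool_pos: [0.3849, -0.268, 0.3223]
tool_rot: [0.061, 0.216, 0.941, 0.252]
contact_force: [-0.0, 0.1, 0.1]
gripper_width: 0.468
grasp_force: 0.0
```

```bash
cat > st.py <<'E'
from h import *
from scipy.spatial.transform import Rotation as Ro
def st():
    s=monitor.state();q=s["tool_rot"];M=Ro.from_quat([q[1],q[2],q[3],q[0]]).as_matrix()
    print(round(s["time"],2),s["tool_pos"].round(4),"J",s["joint_pos"].round(3),"F",s["contact_force"].round(1),"w",round(s["gripper_width"],3),s["grasp_force"])
    print("y",M[:,1].round(4),"z",M[:,2].round(4))
    return np.array(s["tool_pos"]),M
E
python3 - <<'E'
from st import *
st()
d=np.load("f0.npz");b={k[2:]:d[k] for k in d if k[0]=="t"}
P=cloud(b);c=b["color"].astype(int)
m=(c[...,0]>140)&(c[...,2]<60)&(c[...,0]>c[...,1]+50);m[:,:350]=0
p=P[m];print(np.nanmin(p,0),np.nanmax(p,0)); h=p@np.array([.8955,-.4452,0]);print("min perp offset",np.nanmin(h), "line",np.array([.478,-.147,0])@[.8955,-.4452,0], p[np.nanargmin(h)])
E
```

```text
2.85 [ 0.3849 -0.268   0.3223] J [-1.031 -0.256  1.812  0.456  1.858 -2.081] F [-0.   0.1  0.1] w 0.468 0.0
y [0.3752 0.7797 0.5013] z [ 0.2238  0.4486 -0.8652]
[ 0.48284914 -0.45626958 -0.00123701] [ 0.83858316 -0.22432035  0.11060008]
min perp offset 0.6104652417462537 line 0.49349339999999997 [ 0.4830878  -0.3995061   0.10533518]
```

Call:
{"op": "arm_command", "data": {"rows": [[40, [0, 0, 0], [0.07, -0.035, 0]], [40, [0, 0, 0], [0.14, -0.07, 0]], [40, [0, 0, 0], [0.21, -0.105, 0]], [40, [0, 0, 0], [0.28, -0.14, 0]], [40, [0, 0, -0.1], [0.369, -0.184, -0.006]], [40, [0.05, 0, -0.2], [0.369, -0.184, -0.006]], [40, [0.1, 0, -0.3], [0.369, -0.184, -0.006]], [40, [0.12, 0, -0.4], [0.369, -0.184, -0.006]], [40, [0.12, 0, -0.45], [0.369, -0.184, -0.006]], [40, [0.12, 0, -0.45], [0.369, -0.184, -0.006]], [40, [0.12, 0, -0.45], [0.369, -0.184, -0.006]]]}}

```text
time: 3.77
tool_pos: [0.4205, -0.2686, 0.1876]
tool_rot: [0.13, 0.191, 0.81, 0.538]
contact_force: [-0.2, 0.0, 0.5]
gripper_width: 0.465
grasp_force: 0.0
```

Run:
```python
from st import *
p,M=st()
n=np.array([0.17238464,0.34675255,0.9219795]);print("ang y-n",np.degrees(np.cross(M[:,1],n)))
print("to pre",(np.array([.441,-.2213,.099])-p)/.3)
```

```text
3.77 [ 0.4205 -0.2686  0.1876] J [-1.151  0.186  1.855  0.867  1.922 -2.319] F [-0.2  0.   0.5] w 0.465 0.0
y [0.1687 0.3476 0.9223] z [ 0.4162  0.8231 -0.3863]
ang y-n [ 0.03675355  0.19563423 -0.08044909]
to pre [ 0.06845242  0.15774458 -0.29548094]
```

Call:
{"op": "arm_command", "data": {"rows": [[40, [0.068, 0.08, -0.15], [0, 0, 0]], [40, [0.068, 0.12, -0.25], [0, 0, 0]], [40, [0.068, 0.158, -0.295], [0, 0, 0]], [40, [0.068, 0.158, -0.295], [0, 0, 0]], [40, [0.068, 0.158, -0.295], [0, 0, 0]]]}}

```text
time: 4.18
tool_pos: [0.4408, -0.2226, 0.0998]
tool_rot: [0.131, 0.191, 0.81, 0.538]
contact_force: [-0.9, -0.9, 0.8]
gripper_width: 0.473
grasp_force: 0.0
```

Run:
```python
from st import *
p,M=st()
print("to grasp",(np.array([.478,-.147,.064])-p)/.3)
a=vision.grab_frame("scene");b=vision.grab_frame("wrist")
save("pre",np.hstack([cv2.resize(a["color"][130:280,130:330],(400,300)),cv2.resize(b["color"],(400,300))]),1)
```

```text
4.18 [ 0.4408 -0.2226  0.0998] J [-1.083  0.281  1.927  0.878  1.768 -2.414] F [-0.9 -0.9  0.8] w 0.473 0.0
y [0.1685 0.3478 0.9223] z [ 0.4183  0.822  -0.3864]
to grasp [ 0.12410603  0.25204335 -0.1192053 ]
```

View pics/pre.png

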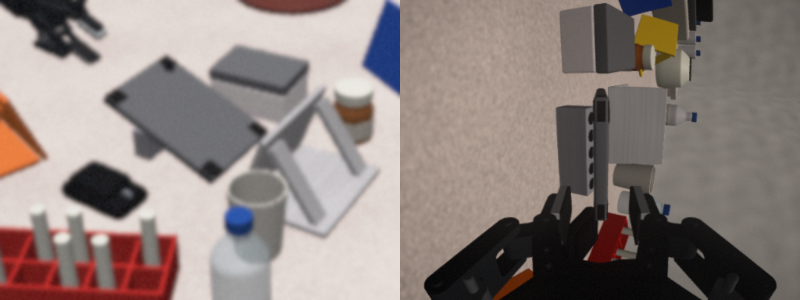

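The wrist view (right) shows the tablet's upper edge as the strip at column 601, from row 90 to 220. It lies midway between the finger tips at (567,190) and (643,190), with the bar at (573,150) to one side. I'll advance and close.

Call:
{"op": "arm_command", "data": {"rows": [[40, [0.03, 0.06, -0.03], [0, 0, 0]], [40, [0.06, 0.12, -0.057], [0, 0, 0]], [40, [0.09, 0.18, -0.085], [0, 0, 0]], [40, [0.124, 0.25, -0.118], [0, 0, 0]], [40, [0.124, 0.25, -0.118], [0, 0, 0]], [40, [0.124, 0.25, -0.118], [0, 0, 0]]]}}

```text
time: 4.78
tool_pos: [0.4782, -0.1482, 0.064]
tool_rot: [0.131, 0.191, 0.811, 0.538]
contact_force: [-0.6, 0.0, 0.0]
gripper_width: 0.468
grasp_force: 0.0
```

Call:
{"op": "arm_command", "data": {"rows": [[25, [0, 0, 0], [0, 0, 0]], [25, [0, 0, 0], [0, 0, 0]], [18, [0, 0, 0], [0, 0, 0]], [14, [0, 0, 0], [0, 0, 0]], [8, [0, 0, 0], [0, 0, 0]], [8, [0, 0, 0], [0, 0, 0]], [8, [0, 0, 0], [0, 0, 0]], [8, [0, 0, 0], [0, 0, 0]], [8, [0, 0, 0], [0, 0, 0]]]}}

```text
time: 5.53
tool_pos: [0.4782, -0.1484, 0.0644]
tool_rot: [0.132, 0.191, 0.809, 0.539]
contact_force: [-0.4, -0.1, 6.7]
gripper_width: 0.153
grasp_force: 60.5
```

Run:
```python
from st import *
p,M=st()
a=vision.grab_frame("scene");t=vision.grab_frame("top")
save("grip",np.hstack([cv2.resize(a["color"][130:280,130:330],(400,300)),cv2.resize(t["color"][120:300,200:440],(400,300))]),1)
```

```text
5.53 [ 0.4782 -0.1484  0.0644] J [-0.952  0.292  2.001  0.964  1.637 -2.419] F [-0.4 -0.1  6.7] w 0.153 60.482667088508606
y [0.1672 0.345  0.9236] z [ 0.4205  0.8223 -0.3833]
```

View pics/grip.png

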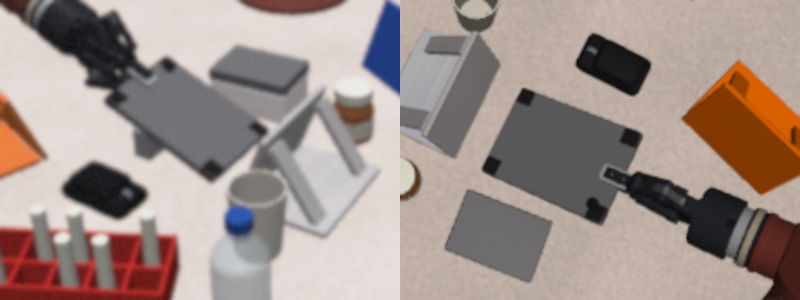

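The tablet is gripped at the middle of its raised edge (right panel, (617,178)), at 13 mm opening and 60 N. Next I'll work out the arc.

```bash
cat > plan.py <<'E'
from st import *
eh=np.radians(65.17);ex=np.array([np.cos(eh),np.sin(eh),0]);ey=np.array([-np.sin(eh),np.cos(eh),0])
E0=np.array([0.,0,0])+.2473*ex-.509*ey
def tabR(th):  # tablet rotation in world for z-tilt th (deg) square to easel
    t=np.radians(th);z=np.sin(t)*ex+np.cos(t)*np.array([0,0,1]);x=np.cos(t)*ex-np.sin(t)*np.array([0,0,1])
    return np.stack([x,np.cross(z,x),z],1)
def plan(RT,foot,waypts,p,M):
    """RT,foot: tablet's rotation and foot point now; waypts: (th, foot in easel frame)"""
    for th,f in waypts:
        D=tabR(th)@RT.T; F=E0+f[0]*ex+f[1]*ey+np.array([0,0,f[2]])
        pn=F+D@(p-foot)
        print(th,((pn-p)/.3).round(3).tolist(),(Ro.from_matrix(D).as_rotvec()/(np.pi/2)).round(4).tolist(),"tcp",pn.round(3))
E
python3 - <<'E'
from plan import *
p,M=st()
n=M[:,1];x=np.array([0.4104,0.8255,-0.3875]);x-=n*(n@x);x/=np.linalg.norm(x)
RT=np.stack([x,np.cross(n,x),n],1);foot=np.array([.5395,-.0225,.0132])
np.savez("grip.npz",Rl=M.T@RT,fl=M.T@(foot-p));print("E0",E0,"foot local",M.T@(foot-p))
y0=(foot-E0)@ey;x0=(foot-E0)@ex;print("foot e",x0,y0)
plan(RT,foot,[(22.8+3.5*max(i-4,0),(x0,y0*(1-i/23),.0132+.03*min(1,i/5))) for i in range(1,24)],p,M)
E
```

```text
5.63 [ 0.4783 -0.1484  0.0644] J [-0.952  0.292  2.001  0.964  1.637 -2.419] F [-0.6 -0.8  7.2] w 0.15 60.497068762779236
y [0.1672 0.345  0.9236] z [ 0.4205  0.8223 -0.3834]
E0 [0.56579491 0.01069601 0.        ] foot local [0.00273314 0.00634979 0.14891581]
foot e -0.04116925108632475 0.0099242398670445
22.8 [0.013, -0.005, 0.022] [-0.0016, 0.0033, 0.0169] tcp [ 0.482 -0.15   0.071]
22.8 [0.015, -0.006, 0.042] [-0.0016, 0.0033, 0.0169] tcp [ 0.483 -0.15   0.077]
22.8 [0.016, -0.007, 0.062] [-0.0016, 0.0033, 0.0169] tcp [ 0.483 -0.15   0.083]
22.8 [0.017, -0.007, 0.082] [-0.0016, 0.0033, 0.0169] tcp [ 0.483 -0.151  0.089]
26.3 [0.023, 0.003, 0.13] [-0.0366, 0.0201, 0.0168] tcp [ 0.485 -0.148  0.103]
29.8 [0.03, 0.014, 0.158] [-0.0717, 0.0369, 0.0167] tcp [ 0.487 -0.144  0.112]
33.3 [0.038, 0.027, 0.184] [-0.1068, 0.0537, 0.0166] tcp [ 0.49 -0.14  0.12]
36.8 [0.046, 0.041, 0.21] [-0.1419, 0.0704, 0.0165] tcp [ 0.492 -0.136  0.127]
40.3 [0.055, 0.056, 0.234] [-0.177, 0.0872, 0.0164] tcp [ 0.495 -0.131  0.135]
43.8 [0.064, 0.073, 0.258] [-0.212, 0.104, 0.0163] tcp [ 0.497 -0.126  0.142]
[... 333 characters left out ...]
176, 0.354] [-0.3874, 0.188, 0.0155] tcp [ 0.514 -0.096  0.171]
64.8 [0.132, 0.199, 0.369] [-0.4225, 0.2047, 0.0153] tcp [ 0.518 -0.089  0.175]
68.3 [0.145, 0.223, 0.383] [-0.4576, 0.2215, 0.0151] tcp [ 0.522 -0.081  0.179]
71.8 [0.158, 0.248, 0.394] [-0.4927, 0.2383, 0.0148] tcp [ 0.526 -0.074  0.183]
75.3 [0.171, 0.274, 0.404] [-0.5278, 0.2551, 0.0146] tcp [ 0.53  -0.066  0.186]
78.8 [0.185, 0.3, 0.412] [-0.5629, 0.2719, 0.0144] tcp [ 0.534 -0.059  0.188]
82.3 [0.198, 0.326, 0.418] [-0.5979, 0.2886, 0.0141] tcp [ 0.538 -0.051  0.19 ]
85.8 [0.212, 0.353, 0.423] [-0.633, 0.3054, 0.0139] tcp [ 0.542 -0.043  0.191]
89.3 [0.226, 0.379, 0.425] [-0.6681, 0.3222, 0.0136] tcp [ 0.546 -0.035  0.192]
```

Call:
{"op": "arm_command", "data": {"rows": [[8, [0.005, -0.002, 0.02], [0, 0.001, 0.006]], [8, [0.01, -0.004, 0.042], [-0.001, 0.002, 0.012]], [8, [0.016, -0.007, 0.062], [-0.002, 0.003, 0.017]], [8, [0.017, -0.007, 0.082], [-0.002, 0.003, 0.017]], [8, [0.023, 0.003, 0.13], [-0.037, 0.02, 0.017]], [8, [0.03, 0.014, 0.158], [-0.072, 0.037, 0.017]], [8, [0.038, 0.027, 0.184], [-0.107, 0.054, 0.017]], [8, [0.046, 0.041, 0.21], [-0.142, 0.07, 0.016]], [8, [0.055, 0.056, 0.234], [-0.177, 0.087, 0.016]], [8, [0.064, 0.073, 0.258], [-0.212, 0.104, 0.016]], [8, [0.074, 0.092, 0.28], [-0.247, 0.121, 0.016]], [8, [0.085, 0.111, 0.301], [-0.282, 0.138, 0.016]]]}}

```text
time: 6.63
tool_pos: [0.5022, -0.1134, 0.1531]
tool_rot: [0.074, 0.205, 0.92, 0.324]
contact_force: [-0.3, 0.0, -5.7]
gripper_width: 0.153
grasp_force: 59.3
```

```bash
cat >> plan.py <<'E'
def now():
    p,M=st();g=np.load("grip.npz");RT=M@g["Rl"];foot=p+M@g["fl"]
    v=foot-E0;th=np.degrees(np.arccos(RT[2,2]));print("tablet th",th,"foot e",v@ex,v@ey,v[2],"sq deg",np.degrees(np.arcsin(RT[:,1]@ex)),"roll",np.degrees(np.arcsin(RT[2,1])))
    return p,M,RT,foot
E
python3 - <<'E'
from plan import *
p,M,RT,foot=now()
plan(RT,foot,[(50.8+3.5*i,(-.041,.004*(1-i/12),.044)) for i in range(1,13)],p,M)
E
```

```text
6.63 [ 0.5022 -0.1134  0.1531] J [-0.714 -0.103  2.01   0.653  1.471 -1.993] F [-0.3  0.  -5.7] w 0.153 59.332720041275024
y [0.33   0.7053 0.6274] z [ 0.2699  0.5664 -0.7787]
tablet th 51.14178087623246 foot e -0.04088947678357913 0.007233812320253255 0.041066112239101366 sq deg 0.02630868695079024 roll 0.2674692363131919
54.3 [0.018, 0.014, 0.027] [-0.0331, 0.012, 0.0004] tcp [ 0.508 -0.109  0.161]
57.8 [0.029, 0.036, 0.045] [-0.0684, 0.0284, 0.0005] tcp [ 0.511 -0.103  0.167]
61.3 [0.041, 0.059, 0.062] [-0.1037, 0.0447, 0.0006] tcp [ 0.515 -0.096  0.172]
64.8 [0.053, 0.082, 0.077] [-0.139, 0.0611, 0.0006] tcp [ 0.518 -0.089  0.176]
68.3 [0.066, 0.107, 0.09] [-0.1742, 0.0774, 0.0007] tcp [ 0.522 -0.081  0.18 ]
71.8 [0.078, 0.132, 0.102] [-0.2095, 0.0938, 0.0008] tcp [ 0.526 -0.074  0.184]
75.3 [0.091, 0.157, 0.111] [-0.2448, 0.1101, 0.0009] tcp [ 0.53  -0.066  0.186]
78.8 [0.105, 0.183, 0.119] [-0.2801, 0.1265, 0.001] tcp [ 0.534 -0.058  0.189]
82.3 [0.118, 0.21, 0.126] [-0.3154, 0.1428, 0.0011] tcp [ 0.538 -0.05   0.191]
85.8 [0.132, 0.237, 0.13] [-0.3507, 0.1592, 0.0012] tcp [ 0.542 -0.042  0.192]
89.3 [0.146, 0.264, 0.133] [-0.386, 0.1755, 0.0013] tcp [ 0.546 -0.034  0.193]
92.8 [0.159, 0.291, 0.133] [-0.4212, 0.1919, 0.0014] tcp [ 0.55  -0.026  0.193]
```

Call:
{"op": "arm_command", "data": {"rows": [[8, [0.015, 0.014, 0.022], [-0.033, 0.014, 0]], [8, [0.029, 0.036, 0.045], [-0.068, 0.028, 0]], [8, [0.041, 0.059, 0.062], [-0.104, 0.045, 0.001]], [8, [0.053, 0.082, 0.077], [-0.139, 0.061, 0.001]], [8, [0.066, 0.107, 0.09], [-0.174, 0.077, 0.001]], [8, [0.078, 0.132, 0.102], [-0.21, 0.094, 0.001]], [8, [0.091, 0.157, 0.111], [-0.245, 0.11, 0.001]], [8, [0.105, 0.183, 0.119], [-0.28, 0.126, 0.001]], [8, [0.118, 0.21, 0.126], [-0.315, 0.143, 0.001]], [8, [0.132, 0.237, 0.13], [-0.351, 0.159, 0.001]], [8, [0.146, 0.264, 0.133], [-0.386, 0.176, 0.001]], [8, [0.159, 0.291, 0.133], [-0.421, 0.192, 0.001]]]}}

```text
time: 7.63
tool_pos: [0.5496, -0.0252, 0.1924]
tool_rot: [-0.001, 0.215, 0.976, -0.024]
contact_force: [0.9, -0.6, -4.6]
gripper_width: 0.155
grasp_force: 59.2
```

Run:
```python
from plan import *
p,M,RT,foot=now()
plan(RT,foot,[(92.8+3.2*i,(-.041,0,.044)) for i in range(1,5)],p,M)
```

```text
7.63 [ 0.5496 -0.0252  0.1924] J [-0.157 -0.091  1.821 -0.048  1.417 -1.286] F [ 0.9 -0.6 -4.6] w 0.155 59.23996925354004
y [ 0.4201  0.9063 -0.0472] z [-0.0123 -0.0462 -0.9989]
tablet th 92.70276744986369 foot e -0.04011401514690554 0.0011440070057481804 0.04334886733085622 sq deg 0.04577623477333784 roll 0.12924319902202833
96.0 [0.013, 0.022, 0.001] [-0.0338, 0.0141, 0.0005] tcp [ 0.554 -0.019  0.193]
99.2 [0.025, 0.047, -0.001] [-0.0661, 0.029, 0.0006] tcp [ 0.557 -0.011  0.192]
102.4 [0.036, 0.072, -0.005] [-0.0984, 0.044, 0.0006] tcp [ 0.56  -0.004  0.191]
105.6 [0.048, 0.097, -0.011] [-0.1306, 0.0589, 0.0007] tcp [0.564 0.004 0.189]
```

Call:
{"op": "arm_command", "data": {"rows": [[8, [0.013, 0.022, 0.001], [-0.034, 0.014, 0]], [8, [0.025, 0.047, -0.001], [-0.066, 0.029, 0.001]], [8, [0.036, 0.072, -0.005], [-0.098, 0.044, 0.001]], [8, [0.048, 0.097, -0.011], [-0.131, 0.059, 0.001]], [8, [0.048, 0.097, -0.011], [-0.131, 0.059, 0.001]], [8, [0.048, 0.097, -0.011], [-0.131, 0.059, 0.001]]]}}

```text
time: 8.13
tool_pos: [0.5639, 0.0038, 0.1879]
tool_rot: [-0.024, 0.211, 0.968, -0.133]
contact_force: [0.0, -0.2, -4.3]
gripper_width: 0.152
grasp_force: 59.5
```

Run:
```python
from plan import *
now()
a=vision.grab_frame("scene");t=vision.grab_frame("top")
np.savez("f1.npz",**{"s_"+k:a[k] for k in a},**{"t_"+k:t[k] for k in t})
save("up",np.hstack([cv2.resize(a["color"][110:260,200:333],(399,450)),cv2.resize(t["color"][100:250,190:323],(399,450))]),1)
```

```text
8.13 [0.5639 0.0038 0.1879] J [-0.002  0.026  1.732 -0.25   1.493 -1.111] F [ 0.  -0.2 -4.3] w 0.152 59.50758934020996
y [ 0.4019  0.8759 -0.267 ] z [-0.103  -0.2465 -0.9636]
tablet th 105.48739233917402 foot e -0.040670139017600804 0.00010324784043453353 0.04272022862634678 sq deg -0.16391968905308824 roll 0.07339237193353254
```

View pics/up.png

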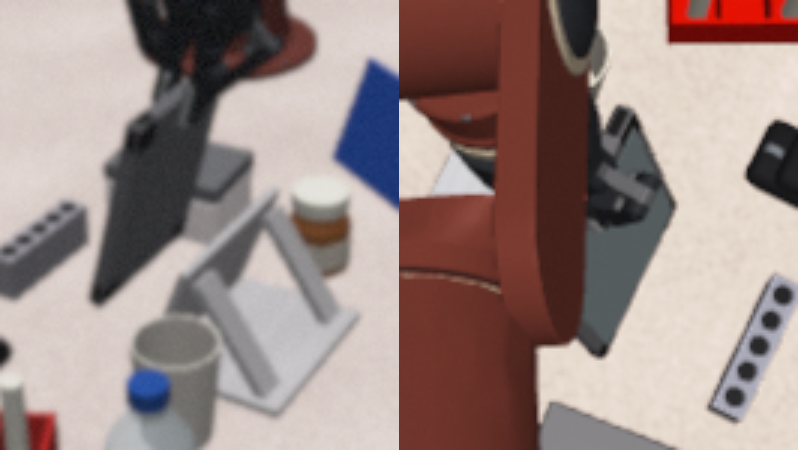

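The left panel shows the tablet hanging upright in front of the easel, its lower corners at (95,298) and (183,228). The right panel shows the dark screen facing out, its lower edge running (675,205)-(600,350). I'll measure it in hand.

```bash
python3 - <<'E'
from plan import *
p,M,RT,foot=now()
d=np.load("f1.npz");a={k[2:]:d[k] for k in d if k[0]=="s"};t={k[2:]:d[k] for k in d if k[0]=="t"}
n,c,s,_=plane(t,[(x/3+190-133,y/3+100) for x,y in [(645,165),(665,205),(605,335),(592,325),(620,225),(650,215)]])
print("top: screen normal",n,s,"pred",-RT[:,2])
lo=[hit(t,(x/3+190-133,y/3+100),n,c) for x,y in [(675,205),(601,354)]]
print(np.round(lo,4),np.linalg.norm(lo[0]-lo[1]));m=np.mean(lo,0)+.014*RT[:,2]
v=m-E0;print("foot top-cam e",v@ex,v@ey,v[2])
n2,c2,s2,_=plane(a,[(x/3+200,y/3+110) for x,y in [(112,265),(175,222),(185,140),(135,170)]])
print("scene: back normal",n2,s2)
lo=[hit(a,(x/3+200,y/3+110),n2,c2) for x,y in [(95,301),(184,229)]]
print(np.round(lo,4),np.linalg.norm(lo[0]-lo[1]));v=np.mean(lo,0)-E0;print("foot scene e",v@ex,v@ey,v[2])
# easel: panel plane seen from top again
E
E=1
```

```text
8.23 [0.5642 0.0024 0.1889] J [-0.005  0.024  1.731 -0.251  1.492 -1.111] F [ 0.  -0.4 -4.3] w 0.15 59.51131224632263
y [ 0.404   0.8749 -0.267 ] z [-0.1013 -0.2473 -0.9636]
tablet th 105.48672831398366 foot e -0.04187283868518171 -0.0011037952345391191 0.04368916560804925 sq deg -0.059800609212181825 roll -0.06670347792386329
top: screen normal [-0.45177882 -0.89196687  0.01705885] 0.0009889382563674348 pred [-0.40404993 -0.87489803  0.26701516]
[[ 0.6503 -0.0839 -0.1624]
 [ 0.5197 -0.0191 -0.2289]] 0.1602579956368938
foot top-cam e -0.03489838033384188 -0.04354892262167809 -0.19938055445485658
scene: back normal [-0.40144989 -0.87844375  0.25918055] 0.00036554515203054017
[[ 0.6201 -0.0536  0.0524]
 [ 0.4905  0.0025  0.0416]] 0.14170590774657796
foot scene e -0.03728308904522251 -0.005691491977491242 0.04703722358960849
```

Run:
```python
from plan import *
p,M,RT,foot=now()
plan(RT,foot,[(105.6,(-.041+.033*i/5,0,.044)) for i in range(1,6)]+[(105.6,(-.008,0,z)) for z in(.034,.024,.014,.009,.006,.004)],p,M)
```

```text
8.23 [0.5642 0.0024 0.1889] J [-0.005  0.024  1.731 -0.251  1.492 -1.111] F [ 0.  -0.4 -4.3] w 0.15 59.51131224632263
y [ 0.404   0.8749 -0.267 ] z [-0.1013 -0.2473 -0.9636]
tablet th 105.48672831398366 foot e -0.04187283868518171 -0.0011037952345391191 0.04368916560804925 sq deg -0.059800609212181825 roll -0.06670347792386329
105.6 [0.008, 0.025, 0.001] [-0.0008, 0.0012, -0.0007] tcp [0.567 0.01  0.189]
105.6 [0.017, 0.045, 0.001] [-0.0008, 0.0012, -0.0007] tcp [0.569 0.016 0.189]
105.6 [0.027, 0.065, 0.001] [-0.0008, 0.0012, -0.0007] tcp [0.572 0.022 0.189]
105.6 [0.036, 0.085, 0.001] [-0.0008, 0.0012, -0.0007] tcp [0.575 0.028 0.189]
105.6 [0.045, 0.105, 0.001] [-0.0008, 0.0012, -0.0007] tcp [0.578 0.034 0.189]
105.6 [0.045, 0.105, -0.033] [-0.0008, 0.0012, -0.0007] tcp [0.578 0.034 0.179]
105.6 [0.045, 0.105, -0.066] [-0.0008, 0.0012, -0.0007] tcp [0.578 0.034 0.169]
105.6 [0.045, 0.105, -0.099] [-0.0008, 0.0012, -0.0007] tcp [0.578 0.034 0.159]
105.6 [0.045, 0.105, -0.116] [-0.0008, 0.0012, -0.0007] tcp [0.578 0.034 0.154]
105.6 [0.045, 0.105, -0.126] [-0.0008, 0.0012, -0.0007] tcp [0.578 0.034 0.151]
105.6 [0.045, 0.105, -0.133] [-0.0008, 0.0012, -0.0007] tcp [0.578 0.034 0.149]
```

Call:
{"op": "arm_command", "data": {"rows": [[8, [0.008, 0.025, 0.001], [0, 0, 0]], [8, [0.017, 0.045, 0.001], [0, 0, 0]], [8, [0.027, 0.065, 0.001], [0, 0, 0]], [8, [0.036, 0.085, 0.001], [0, 0, 0]], [8, [0.045, 0.105, 0.001], [0, 0, 0]], [8, [0.045, 0.105, -0.033], [0, 0, 0]], [8, [0.045, 0.105, -0.066], [0, 0, 0]], [8, [0.045, 0.105, -0.099], [0, 0, 0]], [8, [0.045, 0.105, -0.116], [0, 0, 0]], [8, [0.045, 0.105, -0.12], [0, 0, 0]], [8, [0.045, 0.105, -0.123], [0, 0, 0]], [8, [0.045, 0.105, -0.123], [0, 0, 0]]]}}

```text
time: 9.23
tool_pos: [0.5784, 0.0337, 0.1521]
tool_rot: [-0.023, 0.212, 0.968, -0.134]
contact_force: [-0.0, -0.5, -5.2]
gripper_width: 0.151
grasp_force: 59.4
```

Call:
{"op": "arm_command", "data": {"rows": [[8, [0, 0, -0.003], [0, 0, 0]], [8, [0, 0, -0.006], [0, 0, 0]], [8, [0, 0, -0.006], [0, 0, 0]]]}}

```text
time: 9.48
tool_pos: [0.5788, 0.0339, 0.151]
tool_rot: [-0.022, 0.212, 0.968, -0.133]
contact_force: [-0.3, -0.0, -4.9]
gripper_width: 0.15
grasp_force: 59.7
```

Run:
```python
from plan import *
now()
a=vision.grab_frame("scene")
save("foot",a["color"][130:250,210:330],5)
```

```text
9.48 [0.5788 0.0339 0.151 ] J [ 0.048  0.1    1.717 -0.248  1.442 -1.045] F [-0.3 -0.  -4.9] w 0.15 59.665045738220215
y [ 0.4039  0.8748 -0.2675] z [-0.099  -0.2489 -0.9634]
tablet th 105.51785731682352 foot e -0.007252866932622714 -0.0014781580696924478 0.005802761943499685 sq deg -0.10680647825580096 roll -0.2169383682177498
```

View pics/foot.png

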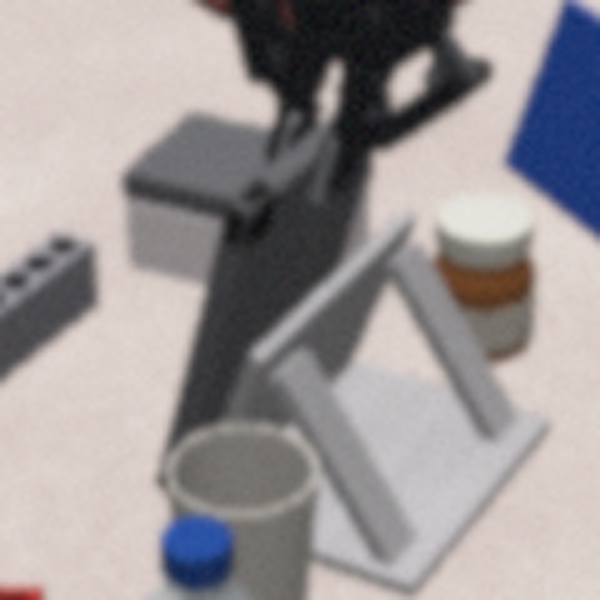

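The tablet is just in front of the panel, its near lower corner at (165,480), almost on the bench. I'll lower it until it touches.

Call:
{"op": "arm_command", "data": {"rows": [[8, [0, 0, -0.004], [0, 0, 0]], [8, [0, 0, -0.008], [0, 0, 0]], [8, [0, 0, -0.008], [0, 0, 0]]]}}

```text
time: 9.78
tool_pos: [0.5793, 0.0342, 0.1507]
tool_rot: [-0.021, 0.212, 0.968, -0.133]
contact_force: [-2.0, 2.5, 5.4]
gripper_width: 0.15
grasp_force: 60.9
```

Call:
{"op": "arm_command", "data": {"rows": [[8, [0, 0, -0.004], [0, 0, 0]], [8, [0, 0, -0.006], [0, 0, 0]], [8, [0, 0, -0.006], [0, 0, 0]]]}}

```text
time: 10.03
tool_pos: [0.5796, 0.0343, 0.1506]
tool_rot: [-0.021, 0.212, 0.968, -0.133]
contact_force: [-4.0, 3.2, 10.9]
gripper_width: 0.148
grasp_force: 61.8
```

Run:
```python
from plan import *
g=np.load("grip.npz");fl=g["fl"].copy();fl[2]+=.0055;np.savez("grip.npz",Rl=g["Rl"],fl=fl)
p,M,RT,foot=now()
plan(RT,foot,[(105.5,(-.0085,-.001,.003)),(106,(-.006,-.001,.002)),(107,(-.006,-.001,.002)),(108,(-.005,-.001,.002)),(109,(-.004,-.001,.002)),(109.5,(-.003,-.001,.002))],p,M)
```

```text
10.03 [0.5796 0.0343 0.1506] J [ 0.049  0.102  1.717 -0.249  1.44  -1.044] F [-4.   3.2 10.9] w 0.148 61.83209538459778
y [ 0.4047  0.8746 -0.2671] z [-0.0973 -0.2493 -0.9635]
tablet th 105.49347616680328 foot e -0.007886074376638899 -0.002421020429765081 0.00010897651551547427 sq deg -0.0872235692949835 roll -0.3240674498347348
105.5 [-0.002, -0.001, 0.01] [0.0014, 0.0033, -0.001] tcp [0.579 0.034 0.154]
106 [0.003, 0.01, 0.005] [-0.0036, 0.0056, -0.001] tcp [0.581 0.037 0.152]
107 [0.007, 0.018, 0.003] [-0.0137, 0.0103, -0.001] tcp [0.582 0.04  0.152]
108 [0.012, 0.029, 0.001] [-0.0238, 0.0149, -0.001] tcp [0.583 0.043 0.151]
109 [0.017, 0.04, -0.002] [-0.0339, 0.0196, -0.0011] tcp [0.585 0.046 0.15 ]
109.5 [0.02, 0.047, -0.003] [-0.0389, 0.0219, -0.0011] tcp [0.586 0.048 0.15 ]
```

Call:
{"op": "arm_command", "data": {"rows": [[8, [-0.002, -0.001, 0.018], [0.001, 0.003, -0.001]], [8, [-0.002, -0.001, 0.018], [0.001, 0.003, -0.001]], [8, [0.003, 0.01, 0.015], [-0.004, 0.006, -0.001]], [8, [0.007, 0.018, 0.013], [-0.014, 0.01, -0.001]], [8, [0.012, 0.029, 0.011], [-0.024, 0.015, -0.001]], [8, [0.017, 0.04, 0.008], [-0.034, 0.02, -0.001]], [8, [0.02, 0.047, 0.007], [-0.039, 0.022, -0.001]], [8, [0.02, 0.047, 0.007], [-0.039, 0.022, -0.001]]]}}

```text
time: 10.7
tool_pos: [0.5847, 0.0486, 0.1481]
tool_rot: [-0.033, 0.21, 0.963, -0.168]
contact_force: [0.4, -2.9, -1.9]
gripper_width: 0.147
grasp_force: 59.8
```

Run:
```python
from plan import *
now()
a=vision.grab_frame("scene")
save("lean",a["color"][130:250,210:330],5)
```

```text
10.7 [0.5847 0.0486 0.1481] J [ 0.097  0.157  1.671 -0.3    1.489 -0.993] F [ 0.4 -2.9 -1.9] w 0.147 59.760995507240295
y [ 0.3933  0.8557 -0.3364] z [-0.1339 -0.3086 -0.9417]
tablet th 109.65537405923456 foot e -0.0036728487166606833 0.0002631166771313502 0.0004935375639543993 sq deg -0.08162950925779347 roll 0.17577892507310472
```

View pics/lean.png

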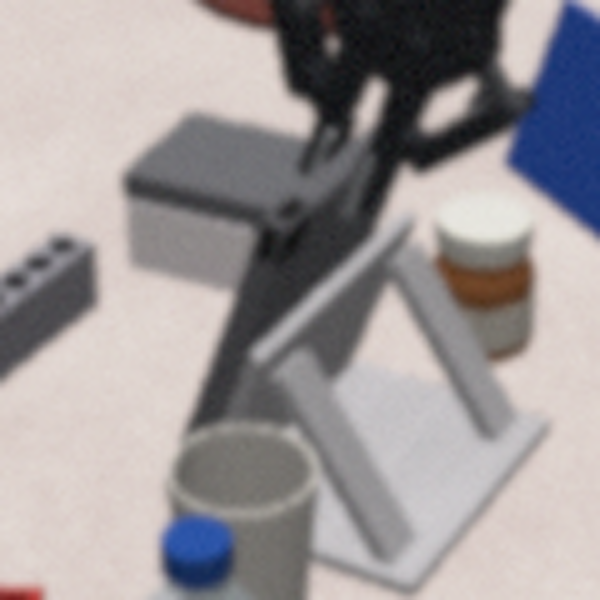

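The tablet is now almost flush with the panel: the gap at (255,350) is nearly gone and a light reaction shows. I'll ease it in a little more.

Call:
{"op": "arm_command", "data": {"rows": [[8, [0.002, 0.004, 0], [-0.002, 0.001, 0]], [8, [0.003, 0.006, -0.001], [-0.003, 0.0015, 0]], [8, [0.003, 0.006, -0.001], [-0.003, 0.0015, 0]]]}}

```text
time: 11.0
tool_pos: [0.5854, 0.05, 0.1481]
tool_rot: [-0.033, 0.21, 0.962, -0.169]
contact_force: [0.3, -0.7, -2.7]
gripper_width: 0.15
grasp_force: 59.7
```

Call:
{"op": "arm_command", "data": {"rows": [[8, [0.001, 0.003, -0.001], [0, 0, 0]], [8, [0.002, 0.005, -0.002], [0, 0, 0]], [8, [0.002, 0.005, -0.002], [0, 0, 0]]]}}

```text
time: 11.25
tool_pos: [0.5859, 0.0511, 0.1479]
tool_rot: [-0.033, 0.211, 0.962, -0.169]
contact_force: [-0.8, -2.0, -1.8]
gripper_width: 0.153
grasp_force: 59.8
```

Call:
{"op": "arm_command", "data": {"rows": [[8, [0.001, 0.003, 0], [0, 0, 0]], [8, [0.002, 0.005, 0], [0, 0, 0]], [8, [0.002, 0.005, 0], [0, 0, 0]]]}}

```text
time: 11.5
tool_pos: [0.5867, 0.0528, 0.1478]
tool_rot: [-0.033, 0.21, 0.962, -0.169]
contact_force: [-1.0, -2.5, -1.3]
gripper_width: 0.152
grasp_force: 59.8
```

Call:
{"op": "arm_command", "data": {"rows": [[8, [0.001, 0.003, 0], [0, 0, 0]], [8, [0.002, 0.005, 0], [0, 0, 0]], [8, [0.002, 0.005, 0], [0, 0, 0]]]}}

```text
time: 11.75
tool_pos: [0.5871, 0.054, 0.1476]
tool_rot: [-0.033, 0.21, 0.962, -0.17]
contact_force: [-1.2, -3.1, -1.7]
gripper_width: 0.149
grasp_force: 59.8
```

Run:
```python
from plan import *
now();print(monitor.state()["ft_torque"])
```

```text
11.75 [0.5871 0.054  0.1476] J [ 0.106  0.168  1.661 -0.302  1.494 -0.983] F [-1.2 -3.1 -1.7] w 0.149 59.81122970581055
y [ 0.3934  0.8538 -0.3408] z [-0.1358 -0.3127 -0.9401]
tablet th 109.92639357827323 foot e 0.0015669113863990471 0.000322117462076105 0.000289340850792269 sq deg -0.0315640224106354 roll 0.16156570883299795
[-0.94465498  0.19210026  0.01382164]
```

Call:
{"op": "arm_command", "data": {"rows": [[8, [0.0018, 0.0038, -0.0015], [-0.005, 0.0023, 0]], [8, [0.0035, 0.0076, -0.003], [-0.01, 0.0047, 0]], [8, [0.0035, 0.0076, -0.003], [-0.01, 0.0047, 0]]]}}

```text
time: 12.0
tool_pos: [0.5877, 0.0549, 0.1474]
tool_rot: [-0.036, 0.21, 0.96, -0.18]
contact_force: [-4.2, -9.2, 2.8]
gripper_width: 0.149
grasp_force: 60.0
```

Run:
```python
from plan import *
now();print(monitor.state()["ft_torque"])
a=vision.grab_frame("scene")
np.savez("f2.npz",**{"s_"+k:a[k] for k in a})
save("lean2",a["color"][160:235,240:315],8)
```

```text
12.0 [0.5877 0.0549 0.1474] J [ 0.115  0.18   1.651 -0.318  1.507 -0.973] F [-4.2 -9.2  2.8] w 0.149 60.020073652267456
y [ 0.3904  0.8467 -0.3614] z [-0.145  -0.3311 -0.9324]
tablet th 111.1875027594659 foot e -0.00056362410320464 0.00031375833372010594 0.0011191638042595264 sq deg -0.0025640700550013133 roll 0.18884521130696197
[-1.71013588  0.75342106  0.05672488]
```

View pics/lean2.png

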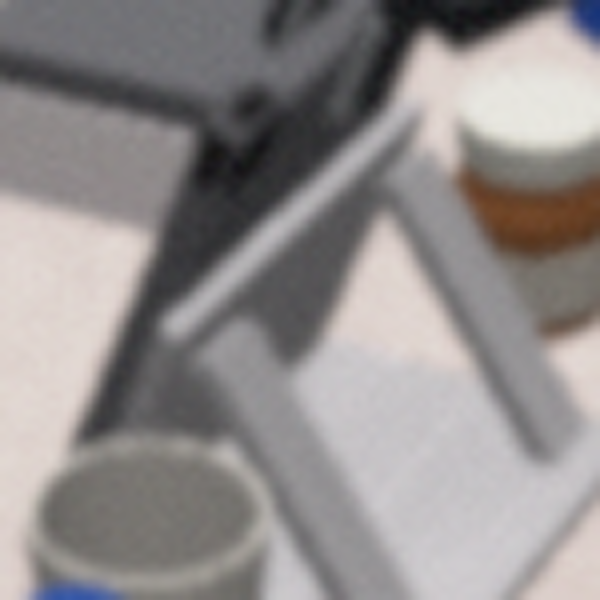

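The tablet's back is on the panel: the panel's top edge (170,330)-(415,110) lies against it and the reaction rose to 10 N. I'll release gradually.

Call:
{"op": "arm_command", "data": {"rows": [[12, [-0.001, -0.002, 0.001], [0.003, -0.0015, 0]], [14, [-0.001, -0.002, 0.001], [0.003, -0.0015, 0]], [16, [-0.001, -0.002, 0.001], [0.003, -0.0015, 0]], [18, [-0.001, -0.002, 0.001], [0.003, -0.0015, 0]], [21, [-0.001, -0.002, 0.001], [0.003, -0.0015, 0]], [25, [-0.001, -0.002, 0.001], [0.003, -0.0015, 0]], [30, [-0.001, -0.002, 0.001], [0.003, -0.0015, 0]], [34, [-0.001, -0.002, 0.001], [0.003, -0.0015, 0]], [34, [-0.001, -0.002, 0.001], [0.003, -0.0015, 0]], [34, [-0.001, -0.002, 0.001], [0.003, -0.0015, 0]]]}}

```text
time: 12.88
tool_pos: [0.588, 0.0561, 0.147]
tool_rot: [-0.035, 0.21, 0.961, -0.175]
contact_force: [0.7, -0.8, -0.5]
gripper_width: 0.395
grasp_force: 0.0
```

Run:
```python
from plan import *
now()
d=np.load("f2.npz");a0={k[2:]:d[k] for k in d};a=vision.grab_frame("scene")
save("rel",np.vstack([x["color"][130:230,215:325] for x in(a0,a)]),3)
```

```text
12.88 [0.588  0.0561 0.147 ] J [ 0.113  0.176  1.654 -0.309  1.5   -0.975] F [ 0.7 -0.8 -0.5] w 0.395 0.0
y [ 0.3921  0.8505 -0.3507] z [-0.14   -0.3217 -0.9364]
tablet th 110.5326504674605 foot e 0.0023316812683071295 0.0004311789150456073 0.0001843044256409354 sq deg -0.02069027757913426 roll 0.15907437665458962
```

View pics/rel.png

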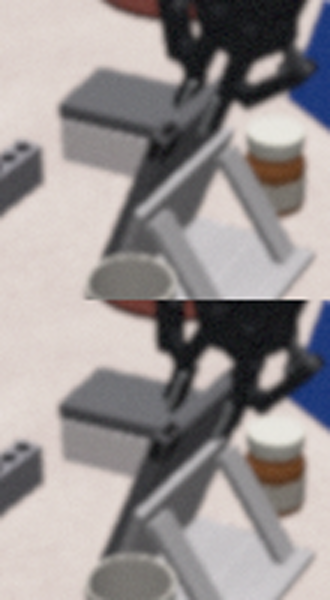

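Comparing before (top) and after (bottom), the tablet still leans on the panel with the fingers open. I'll withdraw straight back along the tool, then measure.

Call:
{"op": "arm_command", "data": {"rows": [[34, [0.006, 0.013, 0.037], [0, 0, 0]], [34, [0.012, 0.026, 0.075], [0, 0, 0]], [34, [0.02, 0.045, 0.13], [0, 0, 0]], [34, [0.032, 0.073, 0.21], [0, 0, 0]], [34, [0.045, 0.103, 0.3], [0, 0, 0]], [34, [0.06, 0.138, 0.4], [0, 0, 0]], [34, [0.06, 0.138, 0.5], [0, 0, 0]], [34, [0, 0.4, 0.6], [0, 0, 0]], [34, [-0.2, 0.7, 0.6], [0, 0, 0]], [34, [-0.4, 1, 0.6], [0, 0, 0]], [34, [-0.5, 1, 0.6], [0, 0, 0]], [34, [-0.6, 1, 0.6], [0, 0, 0]]]}}

```text
time: 13.93
tool_pos: [0.4996, 0.2711, 0.3236]
tool_rot: [-0.034, 0.21, 0.961, -0.174]
contact_force: [0.7, 1.4, 0.3]
gripper_width: 0.394
grasp_force: 0.0
```

Call:
{"op": "arm_command", "data": {"rows": [[34, [-0.2, 0.3, 0], [0, 0, 0]], [34, [-0.3, 0.5, 0], [0, 0, 0]], [34, [-0.3, 0.5, 0], [0, 0, 0]], [34, [-0.3, 0.5, 0], [0, 0, 0]], [34, [-0.3, 0.5, 0], [0, 0, 0]], [34, [-0.3, 0.5, 0], [0, 0, 0]]]}}

```text
time: 14.43
tool_pos: [0.4088, 0.4214, 0.3231]
tool_rot: [-0.034, 0.208, 0.962, -0.174]
contact_force: [0.3, -0.4, -0.3]
gripper_width: 0.399
grasp_force: 0.0
```

Run:
```python
from plan import *
st()
a=vision.grab_frame("scene");t=vision.grab_frame("top")
np.savez("f3.npz",**{"s_"+k:a[k] for k in a},**{"t_"+k:t[k] for k in t})
save("end",np.hstack([cv2.resize(a["color"][110:260,200:333],(399,450)),cv2.resize(t["color"][100:250,190:323],(399,450))]),1)
```

```text
14.43 [0.4088 0.4214 0.3231] J [ 0.743  0.147  1.39  -0.154  1.929 -0.433] F [ 0.3 -0.4 -0.3] w 0.399 0.0
y [ 0.3884  0.8527 -0.3494] z [-0.1376 -0.3212 -0.937 ]
```

View pics/end.png

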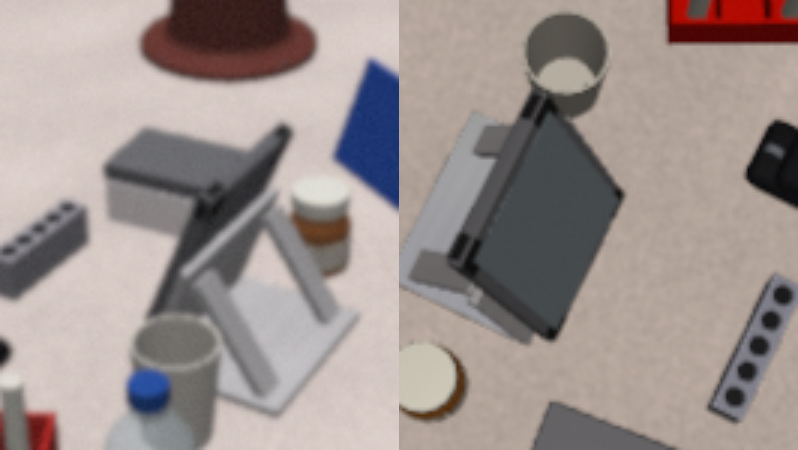

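The left panel shows the tablet leaning on the easel. The right panel shows the screen facing out, its lower edge (622,192)-(553,338) and the easel's foot corner unmoved at (531,343). Last numeric check.

Run:
```python
from plan import *
d=np.load("f3.npz");t={k[2:]:d[k] for k in d if k[0]=="t"}
C=lambda L:[((x-399)/3+190,y/3+100) for x,y in L]
L=C([(622,194),(553,339),(475,265),(552,108)]);cen=np.mean(L,0)
n,c,s,_=plane(t,[tuple(cen+(np.array(q)-cen)*.7) for q in L])
th=np.degrees(np.arccos(-n[2]));print("n",n,s,"th rad",np.radians(th),"sq",np.degrees(np.arctan2(n[1],n[0]))+180-65.17)
X=[hit(t,q,n,c) for q in L];print([np.linalg.norm(X[i]-X[(i+1)%4]).round(4) for i in range(4)])
v=np.mean(X[:2],0)-.014*n-E0;print("foot e",v@ex,v@ey,v[2])
s=monitor.state();print(s["time"])
```

```text
n [-0.38813377 -0.84510147  0.36763527] 0.00040425507685196035 th rad 1.9472612658318056 sq 0.1618757433884923
[np.float64(0.1245), np.float64(0.157), np.float64(0.1166), np.float64(0.1574)]
foot e -0.0002699827860166145 0.00023957737753153187 0.010172251210653266
14.5333
```

The slope is 1.947 rad, it is square within 0.2° and centred within 1 mm. The foot is about 4 mm in front of the foot line, and the slope agrees with that. I'm handing in.

```bash
python3 -c "
from h import *
print(manip.job_done())"
```

```text
the job is handed in; nothing more can be done
None
```

The tablet now leans back on the metal easel, screen out, and the job is handed in; the last camera check before that put its slope at 1.947 rad, square within 0.2°, centred within about 1 mm and its foot about 4 mm in front of the foot line, but the judge's verdict was not shown.

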